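# Sort tattoo machine parts into their trays

## Robot

A 6-joint arm with a two-finger parallel gripper is mounted at the origin on the work surface. World frame = base frame: x ahead of the robot, y to its left, z up, the work surface at z = 0. Lengths are in m, angles in rad, forces in N, time in s.
With the tool pointing down it reaches from about 0.275 to 0.875 m from the base axis. Payload 12.5 kg.
Tool frame: the origin (TCP) lies at the very end of the fingers, on their centre line; the grasp point (between the pads) lies 19 mm behind it; z points along the fingers, y is the line along which they close (so a half turn about z gives the same grasp; the last joint's range is limited). The gripper opens to 85 mm and grips with 20 to 120 N. Pads are 22 mm wide; open, the fingers measure 114 mm over their backs; the gripper's body (76 mm by 85 mm) begins 54 mm behind the grasp point. The pads swing forward as they close: fully open they stand 13 mm farther back than shut.
Start: joints at [1.183, 0.351, 1.652, -0, 1.139, -0.085], TCP at [0.164, 0.525, 0.231] pointing down, gripper open.
Joint ranges: [-2.75, 2.75], [-0.79, 2.1], [0.01, 2.65], [-1.57, 4.71], [0.07, 3.14], [-2.87, 2.87]. Speed limits (rad/s): [2.22, 2.22, 2.79, 3.14, 3.14, 3.14].

## Interface

Orientations are given as a 3x3 rotation matrix whose columns are the frame's x, y, z axes.
In Python, from bench import manip gives the robot as it stands. Calls block until the motion is done:
- manip.move_ptp(position, orientation): joint-space move of the TCP to a pose.
- manip.move_l(position, attitude=None, max_speed=0.15): straight line of the TCP; attitude=None keeps the orientation; max_speed is the mean speed in m/s.
- manip.move_j(angles): joint-space move.
- manip.set_gripper(opening, effort=None): opening from 0.0 (shut) to 1.0 (fully open); effort is the grip in N (None keeps the last); returns when the fingers have stopped.
- manip.dwell(seconds).
- manip.inverse_kinematics(position, orientation): joint angles nearest the present ones, or None.
- manip.grab_frame(name): name is "side" or "top"; returns (picture, depth): 420x560x3 uint8, red, green, blue; 420x560 float32, m along the optical axis (not along the pixel's ray), 0 where there is no reading.
- manip.get_calibration(name): a dict with "camera_matrix" (3x3 intrinsics, pixels), "R" (3x3) and "t" (3): a world point X has camera coordinates R X + t. Camera axes: x right, y down, z forward; pixel columns grow to the right and rows downward; lengths in m; the calibration is good to about 2 mm. A picture is of the moment at which its call begins. get_calibration takes no time and is no camera call.
A pose or a line that the arm cannot do raises manip.Unreachable and nothing moves.
- manip.sign_off(): hands the job in; it is judged then, once.
Trained networks look in the newest picture that a camera, given by its name, has taken for a name from the list of things; names that differ only in an ending like _2 or _b are one class to them, and where a whole thing is asked for, a point or a joint stands for the part that bears it (a point fixed in the world has none). Each returns a list of dicts, best first, with "confidence" (0 to 1); they miss things now and then, are a little off and sometimes report something else, mostly with a low value. They report only what shows in the picture. A call takes as long as a camera call.
- manip.look_for(camera, name): "at" ([x, y, z] in m, in world coordinates, good to about 4 mm: the middle of the surface that is visible of it).
Readings, each from a call of its own:
- manip.current_time(): time.
- manip.current_qpos(): joint angles.
- manip.current_joint_vel(): joint speeds.
- manip.current_joint_torque(): joint torques, N m.
- manip.current_ee_pos(): TCP position.
- manip.current_tcp_rot(): TCP orientation.
- manip.current_force(): force on the tool from outside, world axes, zero at the start.
- manip.current_ft_torque(): the same for the moment, N m.
- manip.current_grip_width(): opening from 0.0 (shut) to 1.0 (fully open).
- manip.current_grip_force(): force on a finger pad.
Only numpy, scipy, OpenCV 4.12 (cv2) and the standard library are available. Lean on these libraries where they do the work, as an engineer would, in place of code of your own. Each camera call takes 0.05 s, during which the arm holds its last target. There are 200 camera calls.

## Task

Sort the loose machine parts on the shelf into their trays: stand the two brass binding posts in the divided tray, one in each bay, stand both black machine coils in the square tray, and lay the chrome cover plate flat in the round dish, thumbscrew up. Leave everything upright on the tray floors, and do not shift the anvil or the mallet.

Things in the scene. Friction and masses are not known exactly. Their poses are not given: they have to be found in the camera images.
- post_a_mid (a point): One brass binding post standing upright: round foot 20 mm across and 6 mm high, shank 13 mm across, head 16 mm across from 31 mm up to the top at 45 mm; about 50 g. The point is at its centre, 22.5 mm above its underside; z is up along its axis, yaw has no meaning.
- post_b_mid (a point): The other brass binding post standing upright: round foot 20 mm across and 6 mm high, shank 13 mm across, head 16 mm across from 31 mm up to the top at 45 mm; about 50 g. The point is at its centre, 22.5 mm above its underside; z is up along its axis, yaw has no meaning. The two posts are alike.
- coil_a_mid (a point): One machine coil standing upright: a black round winding 26 mm across between thin white end discs 28 mm across, 40 mm high in all, about 70 g. The point is at its centre, 20 mm above its underside; z is up along its axis, yaw has no meaning.
- coil_b_mid (a point): The other machine coil standing upright: a black round winding 26 mm across between thin white end discs 28 mm across, 40 mm high in all, about 70 g. The point is at its centre, 20 mm above its underside; z is up along its axis, yaw has no meaning. The two coils are alike.
- cover_mid (a point): Round chrome machine cover plate lying flat: a disc 60 mm across and 5 mm thick with a round thumbscrew, 16 mm across, rising in its middle from 5 to 30 mm above its underside (take it by this), about 130 g. The point is on its axis, 15 mm above its underside; z is up.
- divided_tray: Fixed low steel tray, long and narrow, 64 mm along its x, 136 mm along its y, 12 mm high, walls 4 mm, floor 4 mm thick. A wall as high as the rim crosses it at mid-length and makes two bays, each 56 mm (x) by 62 mm (y), centred 33 mm either side of the origin along y. Origin: centre of the underside, on the work surface. Turned at most 0.25 rad from the robot's axes.
- square_tray: Fixed low square steel tray without divider, 110 by 110 mm, 12 mm high, walls 4 mm, floor 4 mm thick. Origin: centre of the underside, on the work surface; x and y along its sides. Turned at most 0.25 rad from the robot's axes.
- round_dish: Fixed low round steel dish, 110 mm across outside, 102 mm inside, 12 mm high, floor 4 mm thick. Origin: centre of the underside, on the work surface.
- anvil_mid (a point): Bystander: loose square dark steel bench anvil, a block 50 by 50 by 22 mm standing among the parts. The point is its centre, 11 mm up; x and y along its sides.
- mallet_mid (a point): Bystander: loose nylon-faced mallet lying far to the robot's left, 230 mm long along its x, head at +x (84 mm wide, 32 mm high). The point is in the handle, 100 mm from the middle of the head.

How it is judged:
At the end, for the whole second after the job is handed in: Each bay of the divided tray holds one binding post, both coils are inside the square tray, and the cover plate is inside the round dish (centre within 26 mm of the dish's centre), thumbscrew up; each stands on its tray's floor (height within 5 mm), within 0.12 rad of upright, slower than 20 mm/s ((((x of post_a_mid in the frame of divided_tray between -0.026 and 0.026 m and y of post_a_mid in the frame of divided_tray between 0.004 and 0.062 m and z of post_a_mid in the frame of divided_tray between 0.0215 and 0.0315 m) and (x of post_b_mid in the frame of divided_tray between -0.026 and 0.026 m and y of post_b_mid in the frame of divided_tray between -0.062 and -0.004 m and z of post_b_mid in the frame of divided_tray between 0.0215 and 0.0315 m)) or ((x of post_a_mid in the frame of divided_tray between -0.026 and 0.026 m and y of post_a_mid in the frame of divided_tray between -0.062 and -0.004 m and z of post_a_mid in the frame of divided_tray between 0.0215 and 0.0315 m) and (x of post_b_mid in the frame of divided_tray between -0.026 and 0.026 m and y of post_b_mid in the frame of divided_tray between 0.004 and 0.062 m and z of post_b_mid in the frame of divided_tray between 0.0215 and 0.0315 m))) and x of coil_a_mid in the frame of square_tray between -0.048 and 0.048 m and y of coil_a_mid in the frame of square_tray between -0.048 and 0.048 m and z of coil_a_mid in the frame of square_tray between 0.019 and 0.029 m and x of coil_b_mid in the frame of square_tray between -0.048 and 0.048 m and y of coil_b_mid in the frame of square_tray between -0.048 and 0.048 m and z of coil_b_mid in the frame of square_tray between 0.019 and 0.029 m and horizontal distance between cover_mid and round_dish below 0.026 m and z of cover_mid in the frame of round_dish between 0.014 and 0.024 m and angle between each of post_a_mid, post_b_mid, coil_a_mid, coil_b_mid, cover_mid's own z axis and vertical below 0.12 rad and linear speed of each of post_a, post_b, coil_a, coil_b, cover below 0.02 m/s); the robot touches nothing.
It fails at once if the anvil is shifted by more than 15 mm (distance of anvil_mid from where it was at the start of the episode above 0.015 m).
It fails at once if the mallet is shifted by more than 15 mm (distance of mallet_mid from where it was at the start of the episode above 0.015 m).
It also fails if it takes over 115 s, if anything falls off the work surface, if the arm or the gripper's body presses on something with over 40 N, if the wrist force passes 120 N, or if a joint passes its speed limit or range.

## Working session

There is one attempt and no reset: what is moved stays moved. The work goes in short steps, each a Python script; the robot and the scene stay as the last script left them, time stands still between calls to the robot, and variables do not carry over. Pictures are saved under pics/ and viewed, at most 14 in all, crops included, and the job is handed in when it is done.

```bash
ls; mkdir -p pics; python3 - <<'E'
from bench import manip
import cv2,numpy as np
for c in ("top","side"):
    p,d=manip.grab_frame(c); cv2.imwrite(f"pics/{c}0.png",p[:,:,::-1]); np.save(f"{c}0.npy",d)
    k=manip.get_calibration(c); print(c,np.round(k["camera_matrix"],1).tolist(),np.round(k["R"],3).tolist(),np.round(k["t"],3))
    for n in ["post_a_mid","coil_a_mid","cover_mid","divided_tray","square_tray","round_dish","anvil_mid","mallet_mid"]:
        print(n,[(np.round(r["at"],3).tolist(),round(r["confidence"],2)) for r in manip.look_for(c,n)])
print(manip.current_time())
E
```

```text
pics
top [[536.8, 0.0, 277.5], [0.0, 536.8, 215.4], [0.0, 0.0, 1.0]] [[0.001, -1.0, -0.001], [-0.996, -0.001, -0.089], [0.089, 0.001, -0.996]] [0.1   0.544 1.279]
post_a_mid [([0.467, 0.298, 0.043], 0.6)]
coil_a_mid [([0.483, -0.306, 0.038], 0.58)]
cover_mid [([0.462, 0.196, 0.005], 0.96)]
divided_tray [([0.626, 0.221, 0.006], 0.58), ([0.653, -0.002, 0.005], 0.56), ([0.493, 0.076, 0.023], 0.28)]
square_tray [([0.625, 0.22, 0.004], 0.74)]
round_dish [([0.648, -0.204, 0.006], 0.61)]
anvil_mid [([0.493, 0.078, 0.025], 0.7), ([0.543, 0.466, 0.032], 0.49)]
mallet_mid [([0.542, 0.465, 0.029], 0.71)]
side [[407.9, 0.0, 286.8], [0.0, 407.9, 209.3], [0.0, 0.0, 1.0]] [[0.992, -0.128, -0.022], [-0.096, -0.605, -0.791], [0.087, 0.786, -0.612]] [-0.513  0.119  0.789]
post_a_mid [([0.462, 0.291, 0.023], 0.64)]
coil_a_mid [([0.478, -0.316, 0.04], 0.77), ([0.439, -0.089, 0.031], 0.73)]
cover_mid [([0.463, 0.18, 0.004], 0.87)]
divided_tray [([0.65, -0.015, 0.004], 0.69)]
square_tray [([0.625, 0.215, 0.002], 0.67)]
round_dish [([0.654, -0.208, -0.002], 0.74)]
anvil_mid [([0.489, 0.063, 0.022], 0.73)]
mallet_mid [([0.521, 0.455, 0.022], 0.62)]
0.9
```

View pics/top0.png

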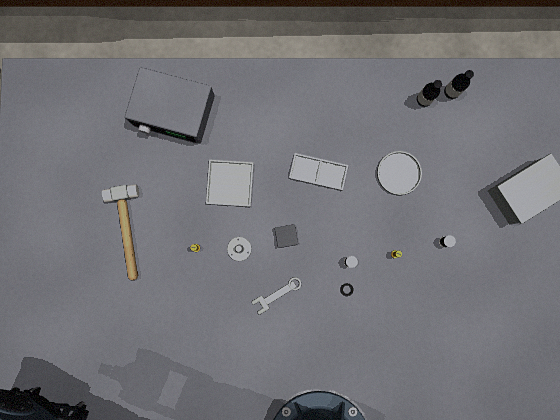

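View pics/side0.png

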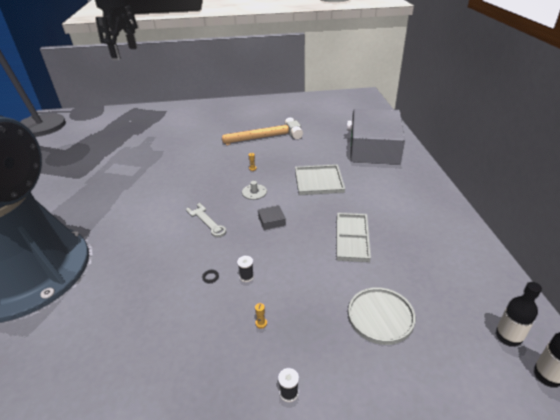

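```bash
cat > h.py <<'E'
from bench import manip
import cv2,numpy as np
def cloud(c):
    p,d=manip.grab_frame(c); k=manip.get_calibration(c); v,u=np.indices(d.shape)
    K=k["camera_matrix"]; P=np.stack([(u-K[0,2])/K[0,0]*d,(v-K[1,2])/K[1,1]*d,d],-1)
    W=(P-k["t"])@np.array(k["R"]); W[d==0]=np.nan
    return p,W
def blobs(W,lo,hi,minpx=6,box=(.35,.75,-.4,.4)):
    m=(W[...,2]>lo)&(W[...,2]<hi)&(W[...,0]>box[0])&(W[...,0]<box[1])&(W[...,1]>box[2])&(W[...,1]<box[3])
    n,l,s,c=cv2.connectedComponentsWithStats(m.astype(np.uint8))
    return [(c[i],W[l==i]) for i in range(1,n) if s[i,4]>=minpx]
E
python3 - <<'E'
from h import *
for c in("top","side"):
    p,W=cloud(c); print(c,"table z",np.nanmedian(W[250:300,200:240,2]))
    for lo,hi in((.006,.02),(.02,.06)):
        for px,Q in blobs(W,lo,hi):
            r=cv2.minAreaRect(Q[:,:2].astype(np.float32)*1000)
            print((lo,hi),px.round(0),len(Q),"mean",Q.mean(0).round(4),"rect",np.round(r[0],1),np.round(r[1],1),round(r[2],1),"zmax",Q[:,2].max().round(4))
E
```

```text
top table z 0.000738830146220929
(0.006, 0.02) [198. 139.] 24 mean [0.7342 0.2982 0.0136] rect [733.4 299.3] [13.9 36.6] 31.7 zmax 0.0199
(0.006, 0.02) [181. 138.] 7 mean [0.736  0.3401 0.0159] rect [736.  339.2] [12.3  1.7] 75.7 zmax 0.02
(0.006, 0.02) [400. 172.] 335 mean [ 0.652  -0.2002  0.0105] rect [ 651.8 -199.1] [109.5 108.8] 2.5 zmax 0.0197
(0.006, 0.02) [319. 172.] 505 mean [ 0.653  -0.0023  0.0103] rect [6.558e+02 4.000e-01] [136.8  69.9] 76.3 zmax 0.0197
(0.006, 0.02) [394. 160.] 15 mean [ 0.6838 -0.1874  0.008 ] rect [ 684.  -186.4] [ 9.1 24.6] 73.6 zmax 0.0105
(0.006, 0.02) [227. 183.] 454 mean [0.6241 0.2252 0.0109] rect [625.9 220.2] [111.9 111.9] 85.3 zmax 0.0197
(0.006, 0.02) [402. 162.] 6 mean [ 0.6774 -0.2079  0.0075] rect [ 677.7 -208.4] [13.   4.3] 10.5 zmax 0.0113
(0.006, 0.02) [217. 170.] 16 mean [0.6586 0.2509 0.0077] rect [658.6 250.7] [ 7.5 26.2] 44.3 zmax 0.0108
(0.006, 0.02) [312. 165.] 6 mean [0.6701 0.0154 0.0073] rect [669.   15.7] [10.2  5. ] 33.3 zmax 0.0085
(0.006, 0.02) [407. 168.] 11 mean [ 0.6643 -0.2207  0.0078] rect [ 663.6 -220.6] [14.8  7.7] 
[... 6325 characters left out ...]
.2911 0.0409] rect [733.4 319.3] [24.2 80.2] 7.2 zmax 0.0599
(0.02, 0.06) [251. 158.] 62 mean [0.4646 0.2947 0.035 ] rect [464.7 297.7] [15.2 16.7] 24.8 zmax 0.0456
(0.02, 0.06) [253. 184.] 38 mean [0.4626 0.1892 0.0262] rect [462.7 190.4] [13.9 14.7] 66.7 zmax 0.0295
(0.02, 0.06) [270. 214.] 241 mean [0.4922 0.0754 0.0211] rect [493.6  75.1] [49.  50.5] 8.8 zmax 0.0235
(0.02, 0.06) [245. 264.] 234 mean [ 0.4309 -0.0823  0.0348] rect [430.6 -78.5] [27.6 28. ] 11.4 zmax 0.0411
(0.02, 0.06) [259. 311.] 140 mean [ 0.4494 -0.1927  0.0373] rect [ 449.4 -190.3] [15.3 15.8] 17.4 zmax 0.0466
(0.02, 0.06) [288. 381.] 420 mean [ 0.4793 -0.3156  0.0362] rect [ 479.2 -312.7] [27.9 26.3] 81.6 zmax 0.0419
```

```bash
cat >> h.py <<'E'
def down(a):
    return np.array([[0,np.cos(a),0],[0,np.sin(a),0],[0,0,-1.]])+np.outer(np.cross([np.cos(a),np.sin(a),0],[0,0,-1]),[1,0,0])
def ori(p,a):
    q0=np.array(manip.current_qpos()); c=[]
    for k in (a,a+np.pi):
        q=manip.inverse_kinematics(p,down(k))
        if q is not None: c.append((abs(np.array(q)-q0).max(),k))
    return down(min(c)[1])
def pick_place(src,dst,zt,ap=0.,ad=0.,effort=40,hi=.13,pre=.8,rel=.5):
    w=lambda s:print(s,"t",round(manip.current_time(),1),"width",round(manip.current_grip_width(),3),"F",np.round(manip.current_force(),1),"ee",np.round(manip.current_ee_pos(),4))
    p=np.array([*src,hi]); manip.move_ptp(p,ori(p,ap)); manip.set_gripper(pre,effort)
    manip.move_l([*src,zt]); w("down"); manip.set_gripper(0.,effort); w("grip")
    manip.move_l(p,max_speed=.2); w("lift")
    if manip.current_grip_width()<.05: print("MISSED"); return False
    p=np.array([*dst,hi]); manip.move_ptp(p,ori(p,ad)); manip.move_l([*dst,zt+.02])
    manip.move_l([*dst,zt+.0052],max_speed=.04); w("placed")
    manip.set_gripper(rel); manip.move_l(p,max_speed=.2); w("up"); return True
E
python3 - <<'E'
from h import *
pick_place((.4655,.2995),(.6617,.0301),.018,ad=-.24)
p,_=manip.grab_frame("side"); cv2.imwrite("pics/s1.png",p[:,:,::-1])
E
```

```text
down t 3.7 width 0.8 F [0.3 1.  1.1] ee [0.466  0.2998 0.0188]
grip t 4.2 width 0.172 F [-0.4  0.1  4. ] ee [0.4657 0.2996 0.0183]
lift t 4.9 width 0.166 F [ 0.1  0.1 -0.8] ee [0.4649 0.2992 0.1289]
placed t 7.5 width 0.166 F [-1.   0.7 -0.8] ee [0.6616 0.0301 0.0231]
up t 8.5 width 0.505 F [-0.1 -0.7 -1.2] ee [0.6611 0.0301 0.1289]
```

View pics/s1.png

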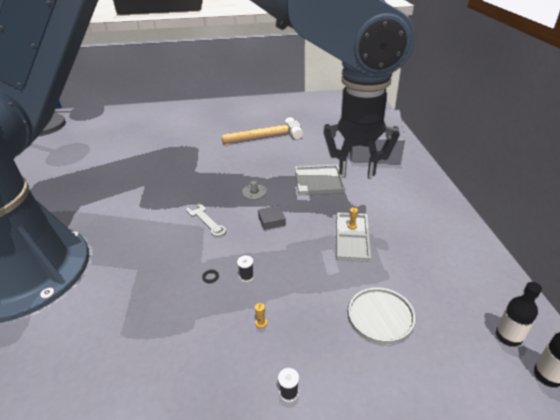

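The side view shows the first post standing upright in the far bay of the divided tray at about (353,218). The anvil and the other parts are where they were. I'll do the other four the same way.

```bash
python3 - <<'E'
from h import *
ok=pick_place((.4505,-.1880),(.6463,-.0341),.018,ad=-.24)
ok=ok and pick_place((.4315,-.0775),(.6268,.2415),.012,ad=-.075)
ok=ok and pick_place((.4800,-.3110),(.6232,.1937),.012,ad=-.075)
if ok:
    p,_=manip.grab_frame("side"); cv2.imwrite("pics/s2.png",p[:,:,::-1])
E
```

```text
down t 11.0 width 0.801 F [ 0.3 -0.5  0.6] ee [ 0.4509 -0.1882  0.0186]
grip t 11.5 width 0.167 F [-0.2  1.1  5.9] ee [ 0.4507 -0.1881  0.0184]
lift t 12.2 width 0.166 F [-0.5  0.1 -0.6] ee [ 0.45   -0.1877  0.1291]
placed t 14.5 width 0.171 F [-0.1 -0.6 -0.1] ee [ 0.6462 -0.0341  0.023 ]
up t 15.6 width 0.501 F [-0.6  0.2  0.1] ee [ 0.6457 -0.0341  0.1289]
down t 17.8 width 0.801 F [-1.  -0.  -0.3] ee [ 0.4319 -0.0776  0.0126]
grip t 18.2 width 0.297 F [2.1 0.2 6.4] ee [ 0.4321 -0.0776  0.0124]
lift t 19.0 width 0.297 F [ 1.   0.8 -0.7] ee [ 0.4309 -0.0773  0.1291]
placed t 21.7 width 0.294 F [ 0.3 -0.7 -0.6] ee [0.6267 0.2415 0.017 ]
up t 22.7 width 0.498 F [-0.   0.6 -0.1] ee [0.6262 0.2413 0.1288]
down t 26.1 width 0.803 F [ 0.7  0.  -0.7] ee [ 0.4805 -0.3114  0.0128]
grip t 26.5 width 0.301 F [1.2 0.5 5. ] ee [ 0.4805 -0.3113  0.0125]
lift t 27.3 width 0.296 F [-0.7 -0.6 -1.6] ee [ 0.4793 -0.3105  0.1288]
placed t 30.5 width 0.298 F [ 0.7 -0.6 -1.5] ee [0.6231 0.1937 0.017 ]
up t 31.5 width 0.502 F [ 0.2  0.3 -0.9] ee [0.6226 0.1936 0.1289]
```

```bash
python3 - <<'E'
from h import *
print(pick_place((.4630,.1930),(.6510,-.2014),.009,effort=60,rel=.45))
p=manip.current_ee_pos(); manip.move_l([.45,-.3,.3],max_speed=.3)
for c in("top","side"):
    p,W=cloud(c); cv2.imwrite(f"pics/{c}3.png",p[100:380,150:500,::-1].repeat(2,0).repeat(2,1)[:600])
    for px,Q in blobs(W,.022,.06):
        r=cv2.minAreaRect(Q[:,:2].astype(np.float32)*1000)
        print(c,px.round(0),len(Q),np.round(r[0],1),np.round(r[1],1),"z90",np.percentile(Q[:,2],90).round(4))
E
```

```text
down t 33.6 width 0.798 F [1.  0.4 0. ] ee [0.4635 0.1932 0.0097]
grip t 34.1 width 0.163 F [-1.8 -1.3  7.9] ee [0.4632 0.1931 0.0095]
lift t 34.9 width 0.156 F [-0.5  0.5 -1.7] ee [0.4624 0.1928 0.1291]
placed t 37.8 width 0.16 F [ 0.5  0.6 -1.8] ee [ 0.6509 -0.2014  0.0139]
up t 38.9 width 0.449 F [ 0.2  0.3 -0.5] ee [ 0.6504 -0.2012  0.1287]
True
top [183. 136.] 149 [737.6 339.5] [104.5  24. ] z90 0.0567
top [306. 166.] 41 [661.1  32.8] [13.5 14.5] z90 0.0535
top [333. 172.] 43 [646.5 -32. ] [13.6 15.4] z90 0.0521
top [400. 172.] 36 [ 650.5 -197.5] [13.7 13.6] z90 0.037
top [218. 181.] 116 [626.  244.3] [26.8 25.7] z90 0.0473
top [238. 182.] 113 [622.7 195.2] [25.2 26.7] z90 0.0475
top [287. 236.] 198 [494.4  80.3] [48.8 48.5] z90 0.0263
top [277. 230.] 27 [508.3 100. ] [14.8 14.6] z90 0.0266
top [278. 242.] 7 [479.2  99.9] [4.9 4.8] z90 0.0247
side [356. 147.] 156 [733.  319.8] [25.3 82. ] z90 0.0562
side [319. 170.] 220 [624.5 214.5] [79.  26.4] z90 0.0434
side [353. 214.] 91 [660.   27.3] [15.  15.2] z90 0.0478
side [353. 235.] 102 [643.8 -37.3] [14.1 14.6] z90 0.0483
side [381. 305.] 94 [ 648.3 -202.6] [15.  14.9] z90 0.0335
```

View pics/side3.png

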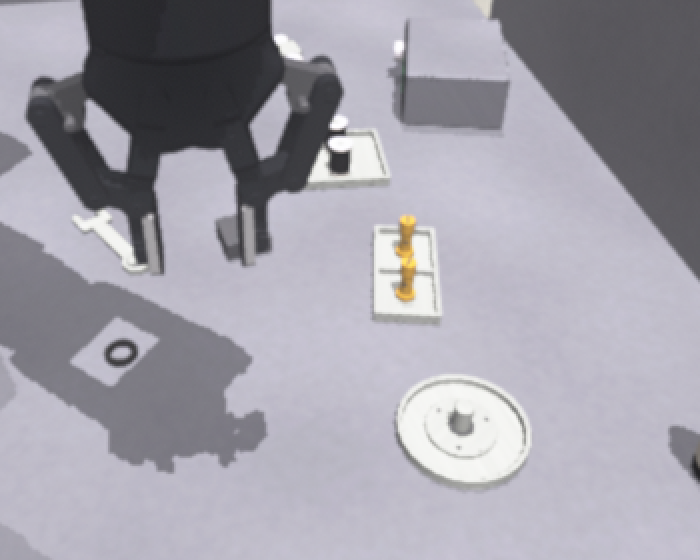

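View pics/top3.png

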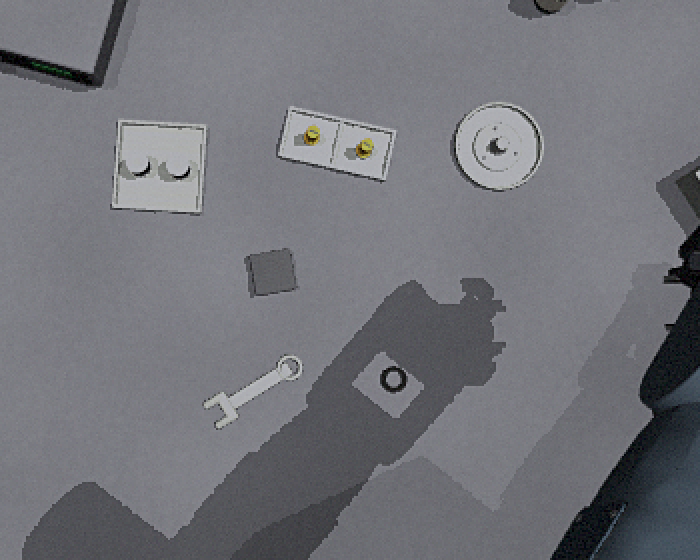

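The crops show all five parts upright and seated. The posts stand one per bay (side crop about (405,237) and (405,280)), and both coils are in the square tray (top crop about (135,165) and (180,168)). The cover is centred in the dish (top crop (499,146)), and the anvil hasn't moved.

```bash
python3 -c "
from bench import manip
manip.dwell(.5); print(manip.sign_off())"
```

```text
the job is handed in; nothing more can be done
None
```

I sorted all five parts into their trays and handed the job in after about 40 s of robot time; the final pictures show every part upright in its place and the anvil unmoved, the mallet's position was not re-measured, and the sign-off returned no verdict.

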